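# Lock the sliding tray of the van's tool chest for the road

## Task

Make the open tool chest ready for the road: with your fingertips gently push the loaded tray along its runners, towards the end with the hold-down clip, until you feel it drop level into the notches. Then push the clip right round until it reaches over the tray's rim as far as it will go. Only push, do not grip or lift anything; the jar and the cassette ride along standing in the tray, and the bottle and the mug on the bench stay where they are.

Things in the scene. Friction and masses are not known exactly. Their poses are not given: they have to be found in the camera images.
- chest: Open blue sheet-steel tool chest, no lid, fixed to the bench: 433 mm long (its x) x 300 wide (y) x 150 high, walls 4. Origin: centre of its underside, z up. The tray is pushed along +x; the clip sits on the +x end wall. On the tray's -x side at least 90 mm of the chest is open for the hand.
- tray: Loose dark steel tray, open on top, 200 mm long (x) x 284 wide (y) x 42 high, sheet 3, 0.35-0.7 kg plus 0.3 kg load. Origin: centre of its pan's underside; axes as the chest's. Two cross bars below, 16 long, 10 deep, at x = -70 and +70, ride on the runners: origin then at chest z = 115, 60-105 short of home. Push its -x end wall, 2-10 N. At home it drops 10 to z = 105, rim at 147.
- home (a point): Fixed point: the tray's origin when home, chest frame (87.5, 0, 105) mm. The steel runners inside both long walls are 18 wide, tops at chest z = 105, each with two notches 24 long, 12 deep at 70 mm before and beyond this point. The tray's bars fall in with 4 mm play either way; upright notch sides then stop it dead, 25 mm short of the +x end wall.
- clip (a joint): Hold-down clip: flat steel arm 60 mm long, 18 wide, 5 thick, turning on a stud on the +x end wall. 0: along the wall, pointing to chest +y; grows counter-clockwise from above; 1.57: points to chest -x, over the tray's rim; stop at 1.6. Stays where left; about 1 N at the tab. Arm's underside at chest z = 151: passes over the rim only once the tray has dropped.
- clip_pivot (a point): Vertical axis of the clip: fixed point on top of the middle of the chest's +x end wall, chest frame (214.5, 0, 150) mm.
- clip_tab (a point): Middle of the clip's upright thumb tab, 48 mm from the pivot axis: a plate 24 mm long (along the arm), 4 thick (across it), from 155 to 185 above the chest's underside. Push against its flat side.
- jar: Grease jar standing in the tray, 54 across, 60 high. Origin: centre of its underside.
- cassette: Bicycle cassette (stack of sprockets) lying flat in the tray, big side down, 100 across, 31 high. Origin: centre of its underside.
- bottle: Bottle of cleaner on the bench, 68 across, 190 high. Origin: centre of its underside.
- mug: White mug on the bench, 82 across, 95 high. Origin: centre of its underside.
Mind the look-alikes: they are no part of the job. What is meant by the cassette is not red, and is the smaller of those in its own colour.

How it is judged:
By the outcome, as a careful person would: the job done as asked, in the order asked, and still so for the second after the job is handed in, with the robot touching nothing.
It also fails if it takes over 50 s, if anything falls off the work surface, if the arm or the gripper's body presses on something with over 40 N, if the wrist force passes 120 N, or if a joint passes its speed limit or range.

## Robot

A 6-joint arm with a two-finger parallel gripper is mounted at the origin on the work surface. World frame = base frame: x ahead of the robot, y to its left, z up, the work surface at z = 0. Lengths are in mm, angles in rad, forces in N, time in s.
With the tool pointing down it reaches from about 350 to 975 mm from the base axis. Payload 7.1 kg.
Tool frame: the origin (TCP) lies at the very end of the fingers, on their centre line; the grasp point (between the pads) lies 19 mm behind it (ctrl.tcp_to_grasp is the distance from the TCP to the grasp point, in mm); z points along the fingers, x is the direction in which the jaws open and shut, and the axes are right-handed (so a half turn about z gives the same grasp; the last joint's range is limited). The gripper opens to 88 mm and grips with 3 to 60 N. Pads are 20 mm wide; open, the fingers measure 115 mm over their backs; the gripper's body (75 mm by 178 mm) begins 61 mm behind the grasp point.
Start: joints at [1.218, 0.423, 1.63, -0, 1.089, -0.019], TCP at [204.74, 590.497, 222.675] pointing down, gripper open.
Joint ranges: [-3, 3], [-0.9, 2.11], [0.09, 2.58], [-1.31, 4.45], [0.11, 2.69], [-2.54, 2.54]. Speed limits (rad/s): [2.39, 2.39, 3.01, 3.14, 3.14, 3.14].

## Interface

Orientations are given as a rotation vector (axis times angle).
In Python, from workcell import get_obs, viewer, ctrl, masks_of gives the robot as it stands. The module is installed in compiled form; this text tells all that it offers.
- The arm moves only by the shell command python3 -m inch 'ROWS'. ROWS is JSON, a list of rows, each an object of numbers: "tx", "ty", "tz": the shift along the tool's x, y, z in cm; "ax", "ay", "az": the turn, a rotation vector about the tool's x, y, z in degrees; "jaw": the opening, from 0 (shut) to 1 (fully open). In form: [{"tx": .., "ty": .., "tz": .., "ax": .., "ay": .., "az": .., "jaw": ..}, ...]. A call has 1 to 12 rows; each row shifts and turns the commanded pose from where the row before left it, along the tool's axes as they then stand; what a row does not reach is not made up. A row lasts 1/8 s, in which the tool goes at most 62.5 mm and 10.7 degrees, less where a joint would pass 70% of its speed; a pose out of reach is approached as far as the arm can. A call is refused whole if a number of a shift passes 6.25 or a number of a turn 10.7, either way. A call with a gripper value outside its range is refused whole. The fingers move at their own pace and stop on an object; the grip force is fixed at half the most. Time passes only in rows, so rows that do not move let the fingers close. It gives the time, the measured TCP pose, the force and the opening at its end, in the units of the state.
- get_obs(): the state, without advancing time (a new reading comes with each control period).
- viewer.get_image(name): name is "side" or "top" or "wrist"; returns (picture, depth): 420x560x3 uint8, red, green, blue; 420x560 float32, mm along the optical axis (not along the pixel's ray), 0 where there is no reading.
- viewer.get_calibration(name): a dict with "fx", "fy", "cx", "cy" (pixels), "rvec" (rotation vector, rad) and "tvec" (3), from world to camera coordinates, as OpenCV has them. Camera axes: x right, y down, z forward; pixel columns grow to the right and rows downward; lengths in mm; the calibration is good to about 2 mm. A picture is of the moment at which its call begins: read the wrist's pose just before it. get_calibration takes no time and is no camera call; for the wrist camera it gives the pose at the moment of the call.
- ctrl.close_job(): hands the job in, once; it reports no verdict.
Trained networks look in the newest picture that a camera, given by its name, has taken for a name from the list of things; names that differ only in an ending like _2 or _b are one class to them, and where a whole thing is asked for, a point or a joint stands for the part that bears it (a point fixed in the world has none). Each returns a list of dicts, best first, with "score" (0 to 1); they miss things now and then, are a little off and sometimes report something else, mostly with a low value. They report only what shows in the picture. A call takes as long as a camera call. They do not tell look-alikes from the thing itself.
- masks_of(camera, thing): "pixels" (420x560 bool, what is visible of it) and "location" ([column, row] in pixels, amid what is visible of it).
The state is a dict: "t": time; "qpos": joint angles; "qvel": joint speeds; "joint_torque": joint torques, N m; "ee_pos": TCP position; "orientation": TCP orientation; "ft_force": force on the tool from outside, world axes, zero at the start; "moment": the same for the moment, N m; "width": finger opening in mm.
Only numpy, scipy, OpenCV 4.12 (cv2) and the standard library are available. Lean on these libraries where they do the work, as an engineer would, in place of code of your own. Each camera call takes 0.05 s, during which the arm holds its last target. There are 200 camera calls.

## Working session

There is one attempt and no reset: what is moved stays moved. The work goes in short steps, Python scripts to look and compute and a shell command to move; the robot and the scene stay as the last step left them, time stands still between calls to the robot, and variables do not carry over. Pictures are saved under pics/ and viewed, about 8 in all and at most 12, crops included, and the job is handed in when it is done.

```bash
mkdir -p pics; cat > h.py <<'E'
import numpy as np, cv2
from workcell import get_obs, viewer, ctrl, masks_of
def cal(n):
    c=viewer.get_calibration(n); R=cv2.Rodrigues(np.array(c['rvec'],float))[0]; return c,R,np.array(c['tvec'],float).ravel()
def cloud(n,d,cc=None):
    c,R,t=cc or cal(n); v,u=np.mgrid[:d.shape[0],:d.shape[1]]
    P=np.stack([(u-c['cx'])/c['fx']*d,(v-c['cy'])/c['fy']*d,d],-1)
    W=(P-t)@R; W[d<=0]=np.nan; return W
def proj(n,p):
    c,R,t=cal(n); q=R@np.array(p,float)+t; return q[0]/q[2]*c['fx']+c['cx'],q[1]/q[2]*c['fy']+c['cy']
def save(n,im): cv2.imwrite('pics/'+n+'.png',im[...,::-1])
E
python3 - <<'E'
from h import *
ims=[]
for n in ['top','side']:
    im,d=viewer.get_image(n); save(n+'0',im); W=cloud(n,d); np.save(n+'0.npy',W)
    print(n)
    for th in ['chest','tray','clip','clip_tab','jar','cassette','bottle','mug']:
        for r in masks_of(n,th)[:5]:
            m=r['pixels']; w=W[m]; 
            print(th,round(r['score'],2),np.round(r['location']),m.sum(),np.round(np.nanmedian(w,0)),np.round(np.nanpercentile(w,2,0)),np.round(np.nanpercentile(w,98,0)))
print(get_obs())
E
```

```text
top
chest 0.71 [255. 169.] 9743 [599. -16.  29.] [ 385. -295.    0.] [788. 182. 155.]
tray 0.86 [288. 171.] 5282 [597. -68. 120.] [ 439. -187.  115.] [735.  58. 160.]
clip 0.68 [220. 153.] 142 [636. 148. 158.] [603. 136. 129.] [668. 160. 188.]
clip 0.19 [417. 185.] 840 [ 608. -486.   53.] [ 564. -523.    4.] [ 643. -437.   97.]
clip_tab 0.26 [137. 160.] 747 [615. 407. 122.] [594. 387.  11.] [649. 441. 193.]
jar 0.74 [305. 158.] 327 [ 642. -108.  177.] [ 625. -132.  128.] [670. -84. 183.]
cassette 0.93 [283. 196.] 796 [522. -40. 137.] [485. -83. 118.] [573.   2. 152.]
cassette 0.91 [169. 290.] 1648 [242. 290.  27.] [182. 233.   1.] [308. 361.  48.]
cassette 0.7 [186. 155.] 642 [691. 287.  18.] [653. 247.  -1.] [742. 338.  35.]
bottle 0.76 [135. 161.] 760 [615. 407. 122.] [594. 387.  11.] [648. 442. 193.]
mug 0.93 [417. 185.] 891 [ 605. -487.   51.] [ 561. -529.    3.] [ 643. -437.   97.]
side
chest 0.96 [321. 240.] 9648 [ 567. -149.   83.] [ 376. -310.   -1.] [784. 179. 151.]
tray 0.9 [327. 199.] 4727 [595. -66. 119.] [ 429. -204.  112.] [738.  60. 157.]
clip 0.58 [289. 147.] 139 [628
[... 728 characters left out ...]
 -58. 134.] [486. -89. 116.] [570.  -8. 149.]
{'t': 0.9, 'qpos': array([ 1.21800804e+00,  4.23085905e-01,  1.62992520e+00,  1.84723764e-05,
        1.08856884e+00, -1.89836473e-02]), 'qvel': array([ 0.00160529,  0.00115472, -0.000719  , -0.00068702, -0.00160918,
       -0.00070787]), 'joint_torque': array([-4.17097390e-04, -5.44541681e+01, -2.74055994e+01,  6.42790832e-02,
        1.67580193e-02, -3.12672307e-05]), 'ee_pos': array([204.72922553, 590.4959391 , 222.67394757]), 'orientation': array([-2.55960830e+00, -1.82150483e+00, -1.96777959e-06]), 'ft_force': array([ 0.13797623, -0.37817718, -0.71270151]), 'moment': array([-0.0238538 , -0.05302794,  0.0349966 ]), 'width': 87.78959692514594}
```

```bash
python3 - <<'E'
from h import *
im=cv2.imread('pics/top0.png'); cv2.imwrite('pics/v1.png',cv2.resize(im[70:330,100:460],None,fx=2.2,fy=2.2,interpolation=cv2.INTER_CUBIC))
im=cv2.imread('pics/side0.png'); cv2.imwrite('pics/v2.png',cv2.resize(im[90:350,150:480],None,fx=2.3,fy=2.3,interpolation=cv2.INTER_CUBIC))
# chest wall tops
W=np.concatenate([np.load(n+'0.npy').reshape(-1,3) for n in('top','side')])
W=np.load('top0.npy').reshape(-1,3)
for n in ('top','side'):
    W=np.load(n+'0.npy').reshape(-1,3)
    s=W[(W[:,2]>144)&(W[:,2]<154)&(W[:,0]>350)&(W[:,0]<820)&(W[:,1]>-330)&(W[:,1]<200)]
    from scipy.optimize import least_squares
    # blue
    img=cv2.imread(f'pics/{n}0.png').reshape(-1,3).astype(int)
    b=(img[:,0]>img[:,2]+25)
    r=W[b&(W[:,2]>135)&(W[:,2]<156)&(abs(W[:,0]-585)<240)&(abs(W[:,1]+65)<270)]
    rr=cv2.minAreaRect(r[:,:2].astype(np.float32)); print(n,len(s),len(r),rr,np.median(r[:,2]))
    def f(p):
        c,sn=np.cos(p[2]),np.sin(p[2]); d=r[:,:2]-p[:2]; x=d@[c,sn]; y=d@[-sn,c]
        dx=abs(abs(x)-214.5); dy=abs(abs(y)-148); return np.minimum(dx,dy)
    for a0 in (1.57,):
        o=least_squares(f,[585,-65,a0],loss='soft_l1',f_scale=4); print(o.x,o.cost/len(r))
E
```

```text
top 2116 1858 ((586.1244506835938, -56.30694580078125), (445.678955078125, 314.098876953125), 69.02503967285156) 150.65051997784116
[584.72620512 -56.45414583   1.20504024] 7.43449619584495
side 2274 1876 ((587.3631591796875, -60.104766845703125), (454.2146301269531, 314.54925537109375), 69.00074768066406) 147.22781214845963
[584.59734903 -63.37638001   1.20356654] 6.6727872916225905
```

View pics/v1.png

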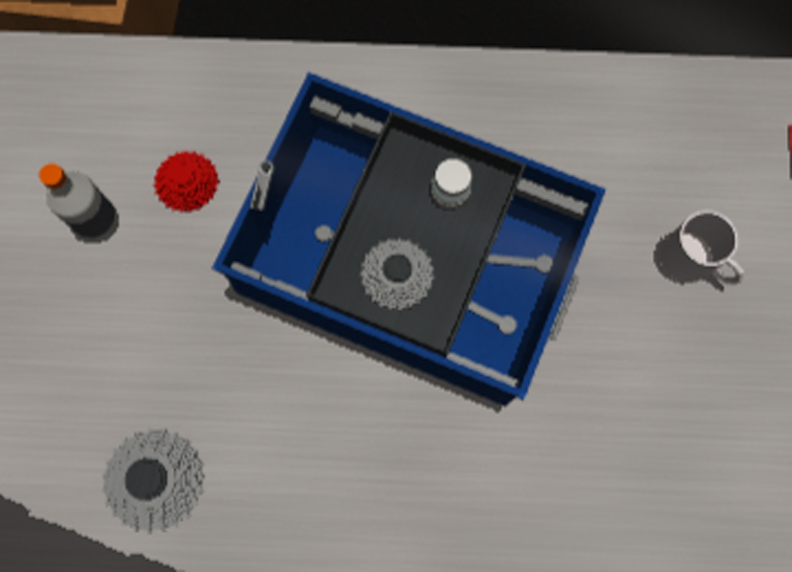

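View pics/v2.png

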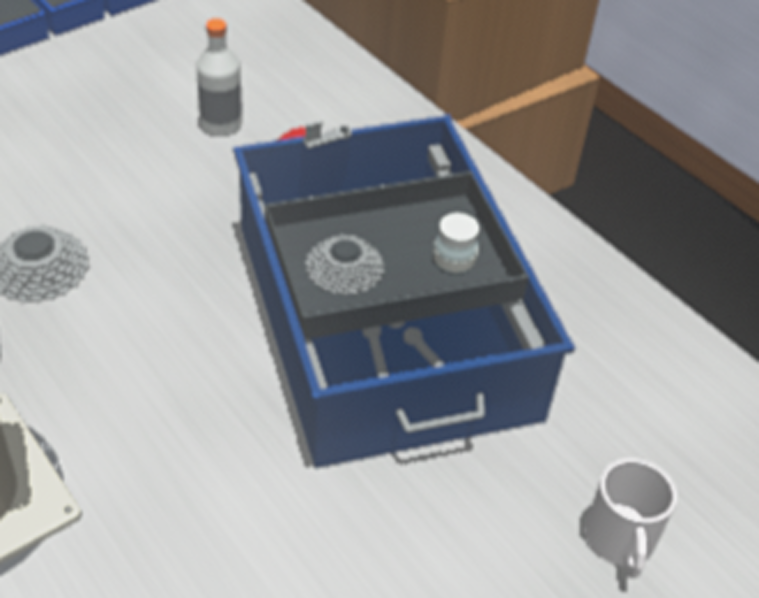

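```bash
cat > fit.py <<'E'
from h import *
from scipy.optimize import least_squares
def fit(n,img,W,p0=(586,-59,1.205)):
    img=img.reshape(-1,3).astype(int); W=W.reshape(-1,3)  # RGB
    b=(img[:,2]>img[:,0]+25)&(W[:,2]>147)&(W[:,2]<155)&(abs(W[:,0]-585)<240)&(abs(W[:,1]+65)<270)
    r=W[b,:2]
    def f(p):
        c,s=np.cos(p[2]),np.sin(p[2]); d=r-p[:2]; x=abs(d@[c,s]); y=abs(d@[-s,c])
        return np.minimum(abs(x-214.5),abs(y-148))
    o=least_squares(f,p0,loss='soft_l1',f_scale=2); return o.x,len(r),o.cost/len(r)
def tochest(p,W):
    c,s=np.cos(p[2]),np.sin(p[2]); d=W[...,:2]-p[:2]; return np.stack([d@[c,s],d@[-s,c],W[...,2]],-1)
E
python3 - <<'E'
from fit import *
for n in ('top','side'):
    img=cv2.imread(f'pics/{n}0.png')[...,::-1]; W=np.load(n+'0.npy'); p,k,c=fit(n,img,W); print(n,p,k,c)
    C=tochest(p,W).reshape(-1,3); I=img.reshape(-1,3).astype(int)
    dark=(I.max(1)<75)&(abs(I[:,2]-I[:,0])<15)&(C[:,2]>150)&(C[:,2]<162)&(abs(C[:,1])<125)&(abs(C[:,0])<200)
    x=C[dark,0]; print('rim x hist',np.histogram(x,bins=np.arange(-150,160,5))); 
    cl=(I.min(1)>60)&(C[:,2]>150)&(C[:,2]<190)&(C[:,0]>180)&(C[:,0]<245)&(abs(C[:,1])<80)
    for lo,hi in((150,165),(165,190)): 
        q=C[cl&(C[:,2]>=lo)&(C[:,2]<hi)]; print('clip',lo,len(q),q.mean(0),q.min(0),q.max(0))
E
```

```text
top [584.90841509 -56.55724091   1.20398097] 1596 4.960862476565865
rim x hist (array([  0,   0,   0,   0,   0,   0,   0,   0, 101,   7,   0,   0,   0,
         0,   0,   0,   0,   0,   0,   0,   0,   0,   0,   0,   0,   1,
         4,  10,  12,  12,   7,   8,   4,   1,   0,   0,   0,   0,   0,
         0,   0,   0,   0,   0,   0,   0,   0,  86,  22,   0,   0,   0,
         0,   0,   0,   0,   0,   0,   0,   0,   0]), array([-150, -145, -140, -135, -130, -125, -120, -115, -110, -105, -100,
        -95,  -90,  -85,  -80,  -75,  -70,  -65,  -60,  -55,  -50,  -45,
        -40,  -35,  -30,  -25,  -20,  -15,  -10,   -5,    0,    5,   10,
         15,   20,   25,   30,   35,   40,   45,   50,   55,   60,   65,
         70,   75,   80,   85,   90,   95,  100,  105,  110,  115,  120,
        125,  130,  135,  140,  145,  150,  155]))
clip 150 114 [211.05502225  19.54538787 156.40360236] [194.65853399 -68.29411678 150.04762468] [223.02785742  79.08640202 163.5108927 ]
clip 165 11 [204.36946796  47.90045998 186.84789955] [201.06321588  35.92852281 182.88395827] [207.95514891  58.21147718 189.5
[... 348 characters left out ...]
  0,  0,  0]), array([-150, -145, -140, -135, -130, -125, -120, -115, -110, -105, -100,
        -95,  -90,  -85,  -80,  -75,  -70,  -65,  -60,  -55,  -50,  -45,
        -40,  -35,  -30,  -25,  -20,  -15,  -10,   -5,    0,    5,   10,
         15,   20,   25,   30,   35,   40,   45,   50,   55,   60,   65,
         70,   75,   80,   85,   90,   95,  100,  105,  110,  115,  120,
        125,  130,  135,  140,  145,  150,  155]))
clip 150 94 [209.66630875  22.91044093 155.44476141] [193.0769958  -30.69668957 150.24141493] [224.94658593  69.14728568 164.72344395]
clip 165 37 [205.97248654  46.50416257 175.34501465] [197.57651711  35.71145171 165.46293749] [211.49657085  58.20459656 188.68024138]
```

```bash
cat > go.py <<'E'
from h import *
from scipy.spatial.transform import Rotation as Ro
from scipy.optimize import least_squares
P=(585,-60,1.204)
def world(cx,cy): c,s=np.cos(P[2]),np.sin(P[2]); return np.array([P[0]+c*cx-s*cy,P[1]+s*cx+c*cy])
def plan(cx,cy,z,N,yaw=P[2]-np.pi/2):
    """constant rows (mm, deg) that carry the tool to chest xy, world z, tool x at world yaw"""
    o=get_obs(); R0=Ro.from_rotvec(o['orientation']); p0=np.array(o['ee_pos'])
    Rt=Ro.from_euler('z',yaw)*Ro.from_euler('x',np.pi); w=(R0.inv()*Rt).as_rotvec()/N
    pt=np.r_[world(cx,cy),z]
    def f(t):
        p=p0.copy();R=R0
        for _ in range(N): p=p+R.apply(t); R=R*Ro.from_rotvec(w)
        return p-pt
    t=least_squares(f,[0,0,0]).x; print('target',pt.round(1),'shift cm',(t/10).round(3),'turn',np.rad2deg(w).round(3),'N',N)
E
python3 -c "
from go import *
plan(-150,0,235,16)"
```

```text
target [ 531.2 -200.   235. ] shift cm [-0.557  5.936 -0.077] turn [-0.     0.     5.743] N 16
```

```bash
python3 -m inch '[{"tx":0,"ty":0,"tz":-1.2,"jaw":1},{"tx":-0.56,"ty":5.94,"az":5.74,"jaw":1},{"tx":-0.56,"ty":5.94,"az":5.74,"jaw":1},{"tx":-0.56,"ty":5.94,"az":5.74,"jaw":1},{"tx":-0.56,"ty":5.94,"az":5.74,"jaw":1},{"tx":-0.56,"ty":5.94,"az":5.74,"jaw":1},{"tx":-0.56,"ty":5.94,"az":5.74,"jaw":1},{"tx":-0.56,"ty":5.94,"az":5.74,"jaw":1},{"tx":-0.56,"ty":5.94,"az":5.74,"jaw":1}]' && python3 -m inch '[{"tx":-0.56,"ty":5.94,"az":5.74,"jaw":1},{"tx":-0.56,"ty":5.94,"az":5.74,"jaw":1},{"tx":-0.56,"ty":5.94,"az":5.74,"jaw":1},{"tx":-0.56,"ty":5.94,"az":5.74,"jaw":1},{"tx":-0.56,"ty":5.94,"az":5.74,"jaw":1},{"tx":-0.56,"ty":5.94,"az":5.74,"jaw":1},{"tx":-0.56,"ty":5.94,"az":5.74,"jaw":1},{"tx":-0.56,"ty":5.94,"az":5.74,"jaw":1},{"jaw":1}]'
python3 - <<'E'
from go import *
plan(-150,0,127,2)
im,d=viewer.get_image('wrist'); save('w1',im); W=cloud('wrist',d); np.save('w1.npy',W)
from fit import tochest,fit
p=fit('wrist',im,W); print(p)
C=tochest(P,W).reshape(-1,3); I=im.reshape(-1,3).astype(int)
b=(I[:,2]>I[:,0]+25)&(C[:,2]>145)&(C[:,2]<156)
h,e=np.histogram(C[b,1],bins=np.arange(-160,161,4)); print([(int(x),int(n)) for x,n in zip(e,h) if n>30])
h,e=np.histogram(C[b,0],bins=np.arange(-230,231,4)); print([(int(x),int(n)) for x,n in zip(e,h) if n>30])
r=(C[:,2]>152)&(C[:,2]<163)&(abs(C[:,1])<120)&(C[:,0]<-60)&(C[:,0]>-140); print('rim',r.sum(),np.percentile(C[r,0],[1,10,50,90]),np.median(C[r,2]))
E
```

```text
target [ 531.2 -200.   127. ] shift cm [-19.968  41.937   4.783] turn [-1.0000e-03  0.0000e+00  4.5945e+01] N 2
(array([586.   , -59.   ,   1.205]), 0, np.float64(nan))
[]
[]$[0]: bad value
fit.py:10: RuntimeWarning: invalid value encountered in scalar divide
  o=least_squares(f,p0,loss='soft_l1',f_scale=2); return o.x,len(r),o.cost/len(r)
Traceback (most recent call last):
IndexError: index -1 is out of bounds for axis 0 with size 0
```

View pics/w1.png

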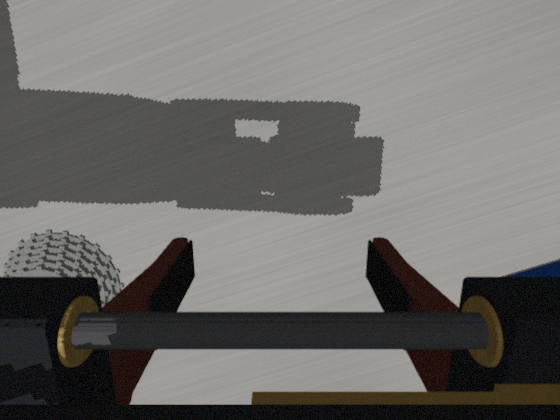

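Picture 3 shows only the bench and the open fingers. The call was refused, so the arm hasn't moved. Rows probably need every key.

```bash
python3 -m inch '[{"tx":0,"ty":0,"tz":-1.2,"ax":0,"ay":0,"az":0,"jaw":1},{"tx":-0.56,"ty":5.94,"tz":0,"ax":0,"ay":0,"az":5.74,"jaw":1},{"tx":-0.56,"ty":5.94,"tz":0,"ax":0,"ay":0,"az":5.74,"jaw":1},{"tx":-0.56,"ty":5.94,"tz":0,"ax":0,"ay":0,"az":5.74,"jaw":1},{"tx":-0.56,"ty":5.94,"tz":0,"ax":0,"ay":0,"az":5.74,"jaw":1},{"tx":-0.56,"ty":5.94,"tz":0,"ax":0,"ay":0,"az":5.74,"jaw":1},{"tx":-0.56,"ty":5.94,"tz":0,"ax":0,"ay":0,"az":5.74,"jaw":1},{"tx":-0.56,"ty":5.94,"tz":0,"ax":0,"ay":0,"az":5.74,"jaw":1},{"tx":-0.56,"ty":5.94,"tz":0,"ax":0,"ay":0,"az":5.74,"jaw":1}]'
```

```text
t: 2.08
ee_pos: [537.2, 262.6, 235.7]
orientation: [-3.068, -0.674, -0.002]
ft_force: [0.2, -0.5, 0.1]
width: 87.6
```

```bash
python3 -m inch '[{"tx":-0.56,"ty":5.94,"tz":0,"ax":0,"ay":0,"az":5.74,"jaw":1},{"tx":-0.56,"ty":5.94,"tz":0,"ax":0,"ay":0,"az":5.74,"jaw":1},{"tx":-0.56,"ty":5.94,"tz":0,"ax":0,"ay":0,"az":5.74,"jaw":1},{"tx":-0.56,"ty":5.94,"tz":0,"ax":0,"ay":0,"az":5.74,"jaw":1},{"tx":-0.56,"ty":5.94,"tz":0,"ax":0,"ay":0,"az":5.74,"jaw":1},{"tx":-0.56,"ty":5.94,"tz":0,"ax":0,"ay":0,"az":5.74,"jaw":1},{"tx":-0.56,"ty":5.94,"tz":0,"ax":0,"ay":0,"az":5.74,"jaw":1},{"tx":-0.56,"ty":5.94,"tz":0,"ax":0,"ay":0,"az":5.74,"jaw":1},{"tx":0,"ty":0,"tz":0,"ax":0,"ay":0,"az":0,"jaw":1}]'
python3 - <<'E'
from go import *
plan(-150,0,127,2)
im,d=viewer.get_image('wrist'); save('w2',im); W=cloud('wrist',d); np.save('w2.npy',W)
from fit import tochest
C=tochest(P,W).reshape(-1,3); I=im.reshape(-1,3).astype(int)
b=(I[:,2]>I[:,0]+25)&(C[:,2]>145)&(C[:,2]<156)
h,e=np.histogram(C[b,1],bins=np.arange(-160,161,4)); print([(int(x),int(n)) for x,n in zip(e,h) if n>30])
h,e=np.histogram(C[b,0],bins=np.arange(-230,231,4)); print([(int(x),int(n)) for x,n in zip(e,h) if n>30])
r=(C[:,2]>152)&(C[:,2]<163)&(abs(C[:,1])<120)&(C[:,0]<-60)&(C[:,0]>-140); print('rim',r.sum(),np.percentile(C[r,0],[1,10,50,90]) if r.sum() else '')
E
```

```text
t: 3.2
ee_pos: [530.5, -204.1, 235.6]
orientation: [3.087, -0.58, 0.002]
ft_force: [0.2, 1.3, 0.8]
width: 87.5
target [ 531.2 -200.   127. ] shift cm [-0.046 -0.205  5.431] turn [ 0.015 -0.031 -0.136] N 2
[(-160, 139), (-156, 1566), (-152, 1565), (-148, 904), (-144, 72), (-140, 69), (-136, 70), (-132, 63), (-128, 69), (-124, 54), (-120, 36), (-72, 34), (-68, 69), (-64, 68), (-60, 65), (-56, 65), (-52, 66), (-48, 70), (-44, 71), (-40, 71), (-36, 68), (-32, 73), (-28, 73), (-24, 72), (-20, 72), (-16, 69), (-12, 71), (-8, 74), (-4, 70), (0, 70), (4, 68), (8, 70), (12, 75), (16, 70), (20, 71), (24, 73), (28, 67), (32, 68), (36, 71), (40, 68), (44, 68), (48, 66), (52, 68), (56, 67), (60, 72), (64, 69), (68, 34), (120, 53), (124, 65), (128, 67), (132, 71), (136, 71), (140, 71), (144, 1586), (148, 1560), (152, 1261)]
[(-222, 43), (-218, 1024), (-214, 1106), (-210, 1171), (-206, 146), (-202, 152), (-198, 150), (-194, 148), (-190, 162), (-186, 153), (-182, 159), (-178, 162), (-174, 160), (-170, 160), (-166, 163), (-162, 168), (-158, 163), (-154, 172), (-150, 173), (-146, 176), (-142, 177), (-138, 177), (-134, 181), (-130, 193), (-126, 182), (-122, 190), (-118, 196), (-114, 191), (-110, 216), (-106, 189), (-102, 153), (-98, 165), (-94, 166), (-90, 165), (-86, 166), (-82, 166), (-78, 168), (-74, 169), (-70, 174), (-66, 183), (-62, 174), (-58, 189), (-54, 189), (-50, 195), (-46, 191), (-42, 194), (-38, 197), (-34, 202), (-30, 210), (-26, 198), (-22, 214), (-18, 209), (-14, 78)]
rim 2554 [-106.23663315 -105.46282241 -103.37768387 -101.5348218 ]
```

View pics/w2.png

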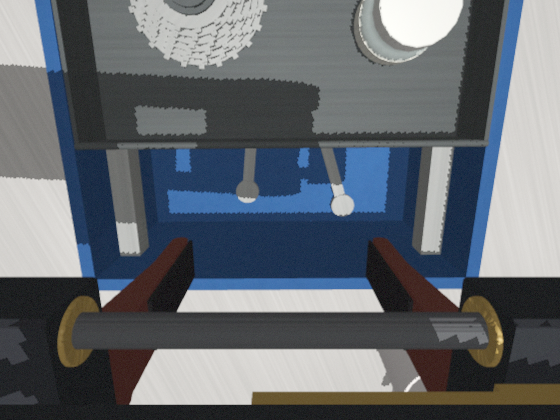

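Picture 4: the tray's −x wall is at row 145 and spans columns 80–485. The free bay lies between it and the chest end wall at row 283, with the fingers over it. The wrist view agrees with my chest frame to about 2 mm, and the tray's face is at about x = −106. Now I'll go down.

```bash
python3 -m inch '[{"tx":-0.05,"ty":-0.2,"tz":3.6,"ax":0,"ay":0,"az":-0.15,"jaw":1},{"tx":-0.05,"ty":-0.2,"tz":3.6,"ax":0,"ay":0,"az":-0.15,"jaw":1},{"tx":0,"ty":0,"tz":3.6,"ax":0,"ay":0,"az":0,"jaw":1},{"tx":0,"ty":-1.0,"tz":0,"ax":0,"ay":0,"az":0,"jaw":1},{"tx":0,"ty":-1.0,"tz":0,"ax":0,"ay":0,"az":0,"jaw":1},{"tx":0,"ty":-0.5,"tz":0,"ax":0,"ay":0,"az":0,"jaw":1},{"tx":0,"ty":-0.5,"tz":0,"ax":0,"ay":0,"az":0,"jaw":1},{"tx":0,"ty":-0.4,"tz":0,"ax":0,"ay":0,"az":0,"jaw":1},{"tx":0,"ty":-0.4,"tz":0,"ax":0,"ay":0,"az":0,"jaw":1}]'
cat > st.py <<'E'
from go import *
from fit import tochest
o=get_obs(); print('chest tcp',tochest(P,np.array(o['ee_pos'])).round(1),'F chest',tochest((0,0,P[2]),np.array(o['ft_force'])).round(1),'t',o['t'])
E
python3 st.py
```

```text
t: 4.38
ee_pos: [546.1, -162.4, 128.2]
orientation: [3.088, -0.563, 0.004]
ft_force: [-3.2, -7.4, 4.6]
width: 87.7
chest tcp [-109.5   -0.5  128.2] F chest [-8.1  0.3  4.6] t 4.375
```

```bash
python3 -m inch '[{"tx":0,"ty":-0.4,"tz":0,"ax":0,"ay":0,"az":0,"jaw":1},{"tx":0,"ty":-0.4,"tz":0,"ax":0,"ay":0,"az":0,"jaw":1},{"tx":0,"ty":-0.4,"tz":0,"ax":0,"ay":0,"az":0,"jaw":1},{"tx":0,"ty":-0.4,"tz":0,"ax":0,"ay":0,"az":0,"jaw":1},{"tx":0,"ty":-0.4,"tz":0,"ax":0,"ay":0,"az":0,"jaw":1}]'; python3 st.py
python3 - <<'E'
from go import *
from fit import tochest
im,d=viewer.get_image('wrist'); C=tochest(P,cloud('wrist',d)).reshape(-1,3)
r=(C[:,2]>145)&(C[:,2]<165)&(abs(C[:,1])<28)&(C[:,0]<-20)&(C[:,0]>-120); print(r.sum(),np.percentile(C[r],[1,10,50,90],axis=0)); save('w3',im)
E
```

```text
t: 5.0
ee_pos: [553.1, -143.8, 128.2]
orientation: [3.089, -0.563, 0.004]
ft_force: [-2.1, -7.5, 4.8]
width: 87.7
chest tcp [-89.7  -0.3 128.2] F chest [-7.7 -0.7  4.8] t 5.0
2448 [[-7.91883983e+01 -2.74332550e+01  1.45225743e+02]
 [-7.81180621e+01 -2.24128490e+01  1.47242468e+02]
 [-7.58326794e+01 -2.52538921e-02  1.56473249e+02]
 [-7.49629224e+01  2.23835471e+01  1.57880361e+02]]
```

Tray face is at about −79 and is moving steadily at about 8 N. Home should come at TCP x ≈ −22.

```bash
python3 -m inch '[{"tx":0,"ty":-0.4,"tz":0,"ax":0,"ay":0,"az":0,"jaw":1},{"tx":0,"ty":-0.4,"tz":0,"ax":0,"ay":0,"az":0,"jaw":1},{"tx":0,"ty":-0.4,"tz":0,"ax":0,"ay":0,"az":0,"jaw":1},{"tx":0,"ty":-0.4,"tz":0,"ax":0,"ay":0,"az":0,"jaw":1},{"tx":0,"ty":-0.4,"tz":0,"ax":0,"ay":0,"az":0,"jaw":1},{"tx":0,"ty":-0.4,"tz":0,"ax":0,"ay":0,"az":0,"jaw":1},{"tx":0,"ty":-0.4,"tz":0,"ax":0,"ay":0,"az":0,"jaw":1},{"tx":0,"ty":-0.4,"tz":0,"ax":0,"ay":0,"az":0,"jaw":1},{"tx":0,"ty":-0.4,"tz":0,"ax":0,"ay":0,"az":0,"jaw":1},{"tx":0,"ty":-0.4,"tz":0,"ax":0,"ay":0,"az":0,"jaw":1},{"tx":0,"ty":-0.4,"tz":0,"ax":0,"ay":0,"az":0,"jaw":1},{"tx":0,"ty":-0.4,"tz":0,"ax":0,"ay":0,"az":0,"jaw":1}]'; python3 st.py
```

```text
t: 6.55
ee_pos: [570.0, -98.9, 128.2]
orientation: [3.089, -0.563, 0.003]
ft_force: [-2.7, -7.2, 5.3]
width: 88.0
chest tcp [-4.170e+01  1.000e-01  1.282e+02] F chest [-7.7 -0.   5.3] t 6.55
```

```bash
python3 -m inch '[{"tx":0,"ty":-0.25,"tz":0,"ax":0,"ay":0,"az":0,"jaw":1},{"tx":0,"ty":-0.25,"tz":0,"ax":0,"ay":0,"az":0,"jaw":1},{"tx":0,"ty":-0.25,"tz":0,"ax":0,"ay":0,"az":0,"jaw":1},{"tx":0,"ty":-0.25,"tz":0,"ax":0,"ay":0,"az":0,"jaw":1}]'; python3 st.py
```

```text
t: 7.05
ee_pos: [573.4, -89.5, 128.2]
orientation: [3.089, -0.563, 0.003]
ft_force: [-3.3, -7.4, 5.7]
width: 87.5
chest tcp [-31.7   0.2 128.2] F chest [-8.1  0.5  5.7] t 7.05
```

```bash
python3 -m inch '[{"tx":0,"ty":-0.2,"tz":0,"ax":0,"ay":0,"az":0,"jaw":1},{"tx":0,"ty":-0.2,"tz":0,"ax":0,"ay":0,"az":0,"jaw":1}]'; python3 st.py
```

```text
t: 7.3
ee_pos: [574.8, -85.8, 128.1]
orientation: [3.089, -0.562, 0.003]
ft_force: [-2.4, -7.3, 5.2]
width: 87.9
chest tcp [-27.7   0.3 128.1] F chest [-7.6 -0.4  5.2] t 7.3
```

```bash
python3 -m inch '[{"tx":0,"ty":-0.2,"tz":0,"ax":0,"ay":0,"az":0,"jaw":1},{"tx":0,"ty":-0.1,"tz":0,"ax":0,"ay":0,"az":0,"jaw":1}]'; python3 st.py
```

```text
t: 7.55
ee_pos: [575.6, -82.5, 127.7]
orientation: [3.089, -0.562, 0.002]
ft_force: [-1.3, -6.9, 4.0]
width: 87.9
chest tcp [-24.4   0.7 127.7] F chest [-6.9 -1.2  4. ] t 7.55
```

```bash
cat > rim.py <<'E'
from go import *
from fit import tochest
im,d=viewer.get_image('wrist'); C=tochest(P,cloud('wrist',d)).reshape(-1,3)
f=get_obs(); tx=tochest(P,np.array(f['ee_pos']))[0]
for lo,hi in((-28,-10),(10,28),(-130,-70),(70,130)):
    r=(C[:,2]>138)&(C[:,2]<165)&(C[:,1]>lo)&(C[:,1]<hi)&(C[:,0]<tx+35)&(C[:,0]>tx); q=C[r]
    t=q[q[:,2]>np.percentile(q[:,2],60)] if len(q) else q; print(lo,len(q),'rim z',np.percentile(q[:,2],90) if len(q) else '','x',np.percentile(q[:,0],5) if len(q) else '')
E
python3 rim.py; python3 -m inch '[{"tx":0,"ty":-0.1,"tz":0,"ax":0,"ay":0,"az":0,"jaw":1},{"tx":0,"ty":-0.1,"tz":0,"ax":0,"ay":0,"az":0,"jaw":1}]'; python3 st.py; python3 rim.py
```

```text
-28 766 rim z 152.260599944572 x -13.622530650517362
10 814 rim z 153.64144327091014 x -13.580320518712641
-130 1888 rim z 149.68496979724634 x -13.114583649002608
70 2728 rim z 156.31874669530586 x -14.138600243511453
t: 7.85
ee_pos: [576.3, -80.6, 127.5]
orientation: [3.089, -0.564, 0.002]
ft_force: [-1.7, -6.5, 4.0]
width: 87.8
chest tcp [-22.3   0.8 127.5] F chest [-6.7 -0.8  4. ] t 7.85
-28 594 rim z 147.92604675008147 x -11.790229157059313
10 581 rim z 148.0761139870363 x -11.940692346330248
-130 1762 rim z 147.9680186058863 x -11.427379155410133
70 1834 rim z 148.02032126222576 x -12.22797574619738
```

The rear rim was tilted partway through the drop and now reads 148 on both sides (it was 157). I'll back off and check that it's level.

```bash
python3 -m inch '[{"tx":0,"ty":0.5,"tz":0,"ax":0,"ay":0,"az":0,"jaw":1},{"tx":0,"ty":2,"tz":0,"ax":0,"ay":0,"az":0,"jaw":1},{"tx":0,"ty":4,"tz":-2,"ax":0,"ay":0,"az":0,"jaw":1},{"tx":0,"ty":0,"tz":-5.5,"ax":0,"ay":0,"az":0,"jaw":1},{"tx":0,"ty":0,"tz":-5,"ax":0,"ay":0,"az":0,"jaw":1},{"tx":0,"ty":0,"tz":0,"ax":0,"ay":0,"az":0,"jaw":1}]'; python3 st.py
python3 - <<'E'
from go import *
from fit import tochest
for n in('wrist','side','top'):
    im,d=viewer.get_image(n); save(n+'4',im); C=tochest(P,cloud(n,d)); np.save(n+'4.npy',C); C=C.reshape(-1,3); I=im.reshape(-1,3).astype(int)
    g=(abs(I[:,2]-I[:,0])<20)&(I.max(1)<110)
    for nm,xl,xh,yl,yh in(('rear',-25,5,-125,125),('front',172,200,-125,125),('L',0,180,130,146),('R',0,180,-146,-130)):
        m=g&(C[:,0]>xl)&(C[:,0]<xh)&(C[:,1]>yl)&(C[:,1]<yh)&(C[:,2]>125)&(C[:,2]<165); q=C[m]
        if len(q)>10: t=q[q[:,2]>np.percentile(q[:,2],75)]; print(n,nm,len(q),'z',np.percentile(q[:,2],[75,90,97]).round(1),'x',np.median(t[:,0]).round(1),'y',np.median(t[:,1]).round(1))
E
python3 -c "
import cv2;a=cv2.imread('pics/side4.png')[90:350,150:480];cv2.imwrite('pics/v5.png',cv2.resize(a,None,fx=2.3,fy=2.3,interpolation=cv2.INTER_CUBIC))"
```

```text
t: 8.65
ee_pos: [555.1, -142.0, 255.9]
orientation: [3.09, -0.565, 0.013]
ft_force: [0.3, -0.5, -0.3]
width: 87.7
chest tcp [-87.3  -1.5 255.9] F chest [-0.4 -0.4 -0.3] t 8.65
wrist rear 1676 z [145.4 145.9 146.4] x -10.9 y 64.2
wrist L 1294 z [141.8 144.3 145.2] x 31.5 y 140.9
wrist R 1294 z [140.8 143.2 144.1] x 32.5 y -137.5
side rear 472 z [143.4 146.1 147.8] x -14.1 y -0.2
side front 200 z [142.4 145.9 147.6] x 182.3 y 59.9
side L 60 z [145.5 146.4 147.4] x 69.0 y 139.2
side R 77 z [142.3 145.4 147.2] x 29.4 y -141.4
top front 254 z [148.4 150.5 153.3] x 187.6 y 17.3
top L 55 z [149.2 151.  151.4] x 82.7 y 141.8
top R 234 z [146.1 149.2 150.9] x 103.4 y -138.4
```

View pics/v5.png

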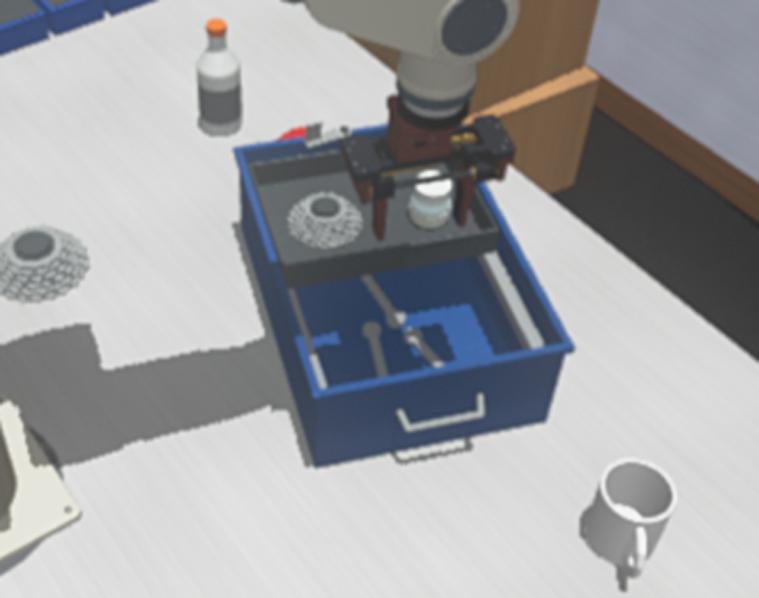

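View pics/wrist4.png

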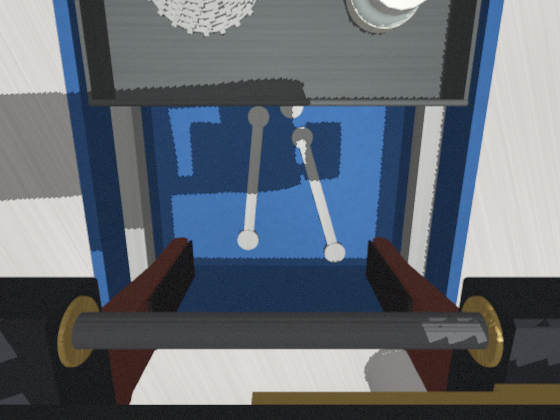

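Picture 5 (side) and picture 6 (wrist) show the tray sitting level. Its rim reads about 147.7 mm at both front and rear, with the rear face at x ≈ −12. The jar and cassette are still standing. The grey cassette in the tray is the smaller of the two grey ones; the bigger grey and the red one lie on the bench. The clip is still along the end wall, at (325,135) in picture 5. Next I'll work on the clip with the fingers shut.

```bash
python3 -c "
from go import *
plan(236,44.5,236,6,P[2]-np.pi/2-0.2)
C=np.load('top4.npy').reshape(-1,3); S=np.load('side4.npy').reshape(-1,3)
for c in(C,S):
    q=c[(c[:,2]>166)&(c[:,2]<190)&(c[:,0]>185)&(c[:,0]<240)&(abs(c[:,1])<75)]; print(len(q),np.median(q,0).round(1),q.min(0).round(),q.max(0).round())
"
```

```text
target [628.1 176.3 236. ] shift cm [-1.143 -5.32   0.245] turn [0.002 0.016 1.964] N 6
24 [207.4  50.1 181.4] [203.  37. 167.] [211.  60. 189.]
35 [202.9  45.4 177.4] [198.  33. 167.] [211.  56. 184.]
```

```bash
python3 -m inch '[{"tx":-1.14,"ty":-5.32,"tz":0,"ax":0,"ay":0,"az":1.96,"jaw":0},{"tx":-1.14,"ty":-5.32,"tz":0,"ax":0,"ay":0,"az":1.96,"jaw":0},{"tx":-1.14,"ty":-5.32,"tz":0,"ax":0,"ay":0,"az":1.96,"jaw":0},{"tx":-1.14,"ty":-5.32,"tz":0,"ax":0,"ay":0,"az":1.96,"jaw":0},{"tx":-1.14,"ty":-5.32,"tz":0,"ax":0,"ay":0,"az":1.96,"jaw":0},{"tx":-1.14,"ty":-5.32,"tz":0,"ax":0,"ay":0,"az":1.96,"jaw":0},{"tx":0,"ty":0,"tz":0,"ax":0,"ay":0,"az":0,"jaw":0},{"tx":0,"ty":0,"tz":0,"ax":0,"ay":0,"az":0,"jaw":0}]'; python3 st.py
python3 - <<'E'
from go import *
plan(236,44.5,167,2,P[2]-np.pi/2-0.2)
im,d=viewer.get_image('wrist'); save('w5',im)
from fit import tochest
C=tochest(P,cloud('wrist',d)).reshape(-1,3); 
q=C[(C[:,2]>150)&(C[:,2]<190)&(C[:,0]>150)&(C[:,0]<226)&(abs(C[:,1])<75)]; t=q[q[:,2]>170]; print(len(q),len(t),np.median(t,0) if len(t) else '')
E
```

```text
t: 9.8
ee_pos: [627.9, 175.8, 249.7]
orientation: [3.015, -0.875, -0.005]
ft_force: [0.9, 0.2, -0.1]
width: 11.5
chest tcp [235.5  44.5 249.7] F chest [ 0.5 -0.8 -0.1] t 9.8
target [628.1 176.3 167. ] shift cm [ 2.000e-03 -3.400e-02  4.135e+00] turn [0.083 0.063 0.051] N 2
3242 283 [207.19875208  49.74130611 182.04692085]
```

View pics/w5.png

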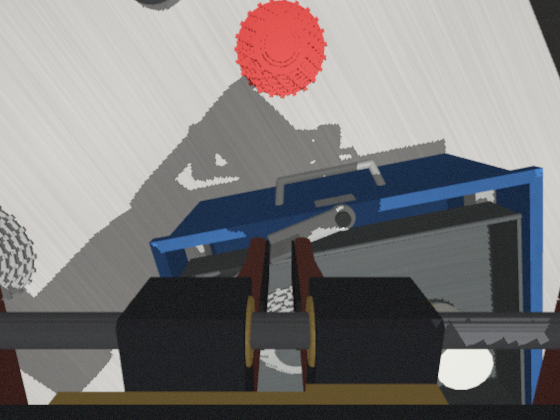

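Picture 7: the clip pivot is at (343,217), with the arm angled about 0.2 rad inward from the wall. The shut fingers are above and just outside the tab, so I'll descend.

```bash
python3 -m inch '[{"tx":0,"ty":0,"tz":3,"ax":0,"ay":0,"az":0,"jaw":0},{"tx":0,"ty":0,"tz":3,"ax":0,"ay":0,"az":0,"jaw":0},{"tx":0,"ty":0,"tz":2.3,"ax":0,"ay":0,"az":0,"jaw":0},{"tx":0,"ty":0,"tz":0,"ax":0,"ay":0,"az":0,"jaw":0}]'; python3 st.py
python3 - <<'E'
from go import *
# rows for a turn about the pivot, from current pose, by 8 deg each
o=get_obs(); R=Ro.from_rotvec(o['orientation']).as_matrix(); p=np.array(o['ee_pos'])
piv=np.r_[world(214.5,0),p[2]]
for a in (5,8):
    D=Ro.from_euler('z',a,degrees=True).as_matrix(); s=R.T@(D@(p-piv)+piv-p); print(a,(s/10).round(3),'az',-a)
E
```

```text
t: 10.35
ee_pos: [627.4, 174.4, 166.6]
orientation: [3.013, -0.879, -0.006]
ft_force: [-0.3, 0.1, -0.2]
width: 0.4
chest tcp [234.   44.5 166.6] F chest [ 0.   0.3 -0.2] t 10.35
5 [-0.071  0.418  0.002] az -5
8 [-0.096  0.671  0.003] az -8
```

```bash
python3 -m inch '[{"tx":-0.07,"ty":0.42,"tz":0,"ax":0,"ay":0,"az":-5,"jaw":0},{"tx":-0.07,"ty":0.42,"tz":0,"ax":0,"ay":0,"az":-5,"jaw":0},{"tx":-0.07,"ty":0.42,"tz":0,"ax":0,"ay":0,"az":-5,"jaw":0},{"tx":-0.07,"ty":0.42,"tz":0,"ax":0,"ay":0,"az":-5,"jaw":0},{"tx":-0.07,"ty":0.42,"tz":0,"ax":0,"ay":0,"az":-5,"jaw":0},{"tx":-0.07,"ty":0.42,"tz":0,"ax":0,"ay":0,"az":-5,"jaw":0},{"tx":-0.07,"ty":0.42,"tz":0,"ax":0,"ay":0,"az":-5,"jaw":0},{"tx":-0.07,"ty":0.42,"tz":0,"ax":0,"ay":0,"az":-5,"jaw":0}]'; python3 st.py
```

```text
t: 11.35
ee_pos: [616.0, 145.4, 170.3]
orientation: [-3.134, -0.21, -0.004]
ft_force: [0.5, 2.3, -0.2]
width: 0.4
chest tcp [202.8  44.7 170.3] F chest [ 2.3  0.4 -0.2] t 11.35
```

```bash
python3 -m inch '[{"tx":-0.07,"ty":0.42,"tz":0.1,"ax":0,"ay":0,"az":-5,"jaw":0},{"tx":-0.07,"ty":0.42,"tz":0.1,"ax":0,"ay":0,"az":-5,"jaw":0},{"tx":-0.07,"ty":0.42,"tz":0.05,"ax":0,"ay":0,"az":-5,"jaw":0},{"tx":-0.07,"ty":0.42,"tz":0,"ax":0,"ay":0,"az":-5,"jaw":0},{"tx":-0.07,"ty":0.42,"tz":0,"ax":0,"ay":0,"az":-5,"jaw":0},{"tx":-0.07,"ty":0.42,"tz":0,"ax":0,"ay":0,"az":-5,"jaw":0},{"tx":-0.07,"ty":0.42,"tz":0,"ax":0,"ay":0,"az":-5,"jaw":0},{"tx":-0.07,"ty":0.42,"tz":0,"ax":0,"ay":0,"az":-5,"jaw":0}]'; python3 st.py
```

```text
t: 12.35
ee_pos: [624.8, 113.2, 167.8]
orientation: [2.873, 1.27, 0.003]
ft_force: [0.8, 1.9, 0.7]
width: 0.4
chest tcp [176.   25.  167.8] F chest [ 2.  -0.1  0.7] t 12.35
```

```bash
python3 -m inch '[{"tx":-0.07,"ty":0.42,"tz":0,"ax":0,"ay":0,"az":-5,"jaw":0},{"tx":-0.07,"ty":0.42,"tz":0,"ax":0,"ay":0,"az":-5,"jaw":0},{"tx":-0.07,"ty":0.3,"tz":0,"ax":0,"ay":0,"az":-4,"jaw":0},{"tx":-0.03,"ty":0.2,"tz":0,"ax":0,"ay":0,"az":-3,"jaw":0}]'; python3 st.py
```

```text
t: 12.85
ee_pos: [633.9, 103.2, 167.7]
orientation: [2.655, 1.679, 0.002]
ft_force: [-1.4, 0.7, 1.1]
width: 0.4
chest tcp [169.8  12.9 167.7] F chest [0.1 1.5 1.1] t 12.85
```

```bash
python3 -c "
from go import *
from fit import tochest
im,d=viewer.get_image('top'); save('t6',im); C=tochest(P,cloud('top',d))
for n in('clip','clip_tab'):
  for r in masks_of('top',n)[:2]:
    q=C[r['pixels']]; print(n,round(r['score'],2),r['location'],np.nanmedian(q,0).round(1))
cv2.imwrite('pics/v6.png',cv2.resize(im[100:240,180:360],None,fx=4,fy=4,interpolation=cv2.INTER_CUBIC)[...,::-1])
"
```

```text
(no output)
```

View pics/v6.png

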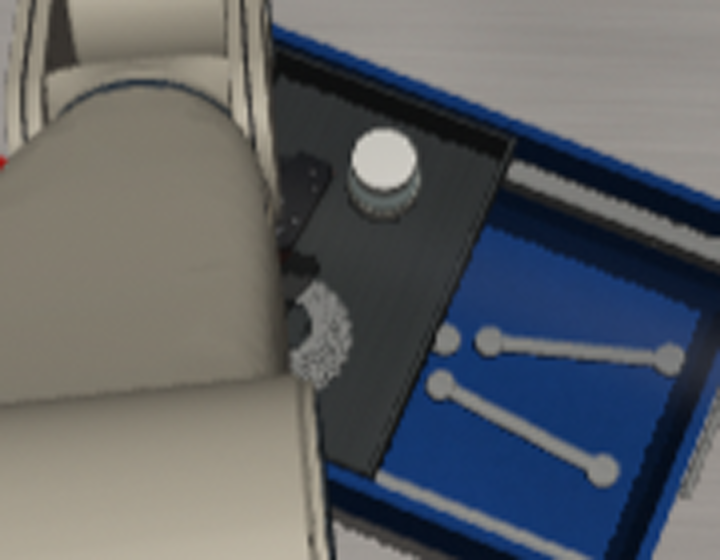

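Picture 8: the arm hides the clip from above. The jar and cassette are still standing in the tray. The fingers are about 3 mm short of the stop, so I'll push on in small steps and watch the force.

```bash
for i in 1; do python3 -m inch '[{"tx":-0.01,"ty":0.1,"tz":0,"ax":0,"ay":0,"az":-2.5,"jaw":0},{"tx":0,"ty":0.1,"tz":0,"ax":0,"ay":0,"az":-2.5,"jaw":0},{"tx":0,"ty":0.1,"tz":0,"ax":0,"ay":0,"az":0,"jaw":0}]'; done; python3 st.py
```

```text
t: 13.38
ee_pos: [635.7, 102.5, 166.7]
orientation: [-2.581, -1.79, 0.001]
ft_force: [-5.6, 0.6, 3.9]
width: 0.6
chest tcp [169.8  11.  166.7] F chest [-1.4  5.4  3.9] t 13.375
```

```bash
python3 -m inch '[{"tx":0,"ty":0.1,"tz":0,"ax":0,"ay":0,"az":0,"jaw":0}]'; python3 st.py
```

```text
t: 13.5
ee_pos: [635.8, 102.4, 166.6]
orientation: [-2.58, -1.789, 0.004]
ft_force: [-8.9, 1.3, 7.6]
width: 0.6
chest tcp [169.8  10.8 166.6] F chest [-2.   8.8  7.6] t 13.5
```

The finger stalled at y = 10.8 (stop predicted at about 10.6) and the force is rising, so it's at the stop. I'll retreat and check.

```bash
python3 -m inch '[{"tx":0,"ty":-0.5,"tz":0,"ax":0,"ay":0,"az":0,"jaw":0},{"tx":0,"ty":-2.5,"tz":0,"ax":0,"ay":0,"az":0,"jaw":0},{"tx":0,"ty":0,"tz":-5,"ax":0,"ay":0,"az":0,"jaw":0},{"tx":0,"ty":0,"tz":-6,"ax":0,"ay":0,"az":0,"jaw":0},{"tx":0,"ty":-6,"tz":0,"ax":0,"ay":0,"az":0,"jaw":0},{"tx":0,"ty":-6,"tz":0,"ax":0,"ay":0,"az":0,"jaw":0},{"tx":0,"ty":-6,"tz":0,"ax":0,"ay":0,"az":0,"jaw":0},{"tx":0,"ty":-6,"tz":0,"ax":0,"ay":0,"az":0,"jaw":0},{"tx":0,"ty":0,"tz":0,"ax":0,"ay":0,"az":0,"jaw":0},{"tx":0,"ty":0,"tz":0,"ax":0,"ay":0,"az":0,"jaw":0}]'; python3 st.py
python3 -c "
from go import *
from fit import tochest
v=[]
for n in('top','side'):
  im,d=viewer.get_image(n); save(n+'7',im); C=tochest(P,cloud(n,d)).reshape(-1,3)
  q=C[(C[:,2]>166)&(C[:,2]<190)&(C[:,0]>140)&(C[:,0]<245)&(abs(C[:,1])<60)]
  I=im.reshape(-1,3).astype(int)
  if len(q): m=np.median(q,0); print(n,'tab',len(q),m.round(1),'ang',np.arctan2(214.5-m[0],m[1]).round(3))
  g=(abs(I[:,2]-I[:,0])<20)&(I.max(1)<110)
  for nm,xl,xh in(('rear',-25,5),('front',172,200)):
    k=C[g&(C[:,0]>xl)&(C[:,0]<xh)&(C[:,1]<-20)&(C[:,1]>-125)&(C[:,2]>125)&(C[:,2]<165)]
    if len(k): print(nm,len(k),np.percentile(k[:,2],[90,97]).round(1))
  for th in('jar','cassette','bottle','mug'):
    for r in masks_of(n,th)[:3]: print(th,round(r['score'],2),np.round(r['location']))
  a,b=((100,180),(100,240))[n=='side']; v.append(cv2.resize(im[100:240,180:360],None,fx=3,fy=3,interpolation=cv2.INTER_CUBIC))
" 
python3 -c "
import cv2,numpy as np
a=cv2.imread('pics/top7.png')[110:250,190:390];b=cv2.imread('pics/side7.png')[120:260,230:430]
cv2.imwrite('pics/v7.png',cv2.resize(np.vstack([a,b]),None,fx=2.1*1,fy=2.1,interpolation=cv2.INTER_CUBIC))"
```

```text
t: 14.75
ee_pos: [385.1, 197.0, 276.8]
orientation: [2.579, 1.792, 0.004]
ft_force: [-0.0, -0.5, -0.2]
width: 0.5
chest tcp [168.2 278.7 276.8] F chest [-0.4 -0.2 -0.2] t 14.75
top tab 28 [168.4   0.7 180.7] ang 1.556
rear 64 [151.  152.1]
front 100 [150.7 152.5]
jar 0.67 [228. 148.]
jar 0.61 [276. 145.]
cassette 0.82 [253. 184.]
cassette 0.7 [183. 152.]
bottle 0.81 [134. 157.]
bottle 0.24 [261. 164.]
mug 0.63 [416. 185.]
side tab 23 [166.4  -2.1 180.1] ang 1.615
rear 185 [146.  148.7]
front 166 [145.8 148. ]
jar 0.89 [336. 175.]
cassette 0.85 [165. 204.]
cassette 0.57 [288. 186.]
bottle 0.97 [246. 130.]
mug 0.7 [425. 316.]
```

View pics/v7.png

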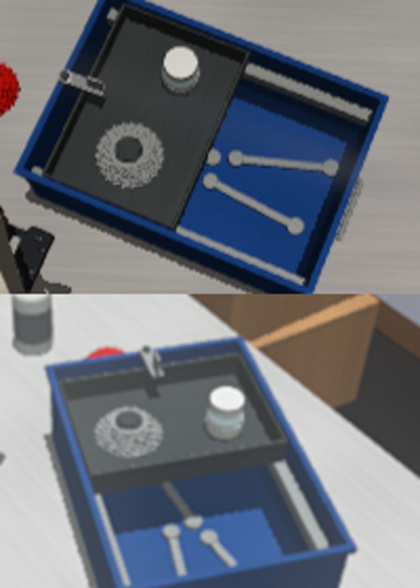

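Picture 9: the clip, at (82,82) in the upper view, reaches over the tray's rim at about 1.56–1.6 rad. The tray is level, the jar and cassette stand in it, and the hand is clear. I'm handing in.

```bash
python3 -c "
from workcell import ctrl; print(ctrl.close_job())"
```

```text
the job is handed in; nothing more can be done
None
```

The tray is home in its notches and the clip is over its rim at the stop. I handed the job in at about 15 s of robot time.

- **Tray:** I pushed the -x end wall with open fingertips, with force readings of about 7–8 N, until it dropped. Front and rear rims read the same height within each camera: about 148 mm from the side and 152 mm from the top, against a nominal 147. Before handing in, I read the rear face at x ≈ -12 mm, where home is -12.5.
- **Clip:** I swung it by its tab with shut fingers until it stalled at about 9 N. Afterwards the tab measured 1.56 rad from the top camera and 1.615 from the side, so it lies at the 1.6 stop within camera error.
- **Other things:** The jar and the smaller grey cassette still stand in the tray. The bottle and mug were detected within about 4 pixels of their starting places, and the hand was clear with almost no force on it.

**What disagreed or went wrong:**
- The first move was refused because some keys were missing from the rows; nothing moved.
- The two fixed cameras differed by about 6 mm on the chest position. I used the mean, which the wrist camera supported to about 2 mm.
- In the last top picture the networks also marked the clip area as a jar and a bottle with lower scores.

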